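# Hold a guide rod through both bushings of a bracket

## Task

Take the longest of the three steel rods out of the rod block and thread it straight down through the upper and then the lower brass bushing of the aluminium bracket. Finish still gripping it there, keeping it still so that a colleague can tighten the clamp screw: the rod upright and spanning both bushings, its foot about midway between the lower bushing and the bracket's base plate, the gripper alone carrying it. Leave the other two rods in the block and do not disturb the other things on the bench.

Things in the scene. Friction and masses are not known exactly. Their poses are not given: they have to be found in the camera images.
- long_rod: the rod to use, loose: plain round steel rod, 12 mm in diameter, 160 mm long, about 0.14 kg, foot slightly chamfered, upright in one of the block's three holes. Origin at the centre of its foot (lower end); z runs up along the rod to its upper end at 160 mm. At the start its foot is 10 mm and its upper end 170 mm above the bench
- middle_rod: loose plain steel rod, 12 mm in diameter, 100 mm long, standing in another hole of the block, its upper end 110 mm above the bench; stays there. Origin at the centre of its foot
- short_rod: loose plain steel rod, 12 mm in diameter, 80 mm long, standing in the remaining hole of the block, its upper end 90 mm above the bench; stays there. Origin at the centre of its foot
- block: fixed grey plastic rod block, 140 (its x) x 50 (its y) x 40 mm tall, on the bench left or right of the bracket. Origin at the centre of its underside. Three upright blind holes, 13.5 mm in diameter and 30 mm deep, in a row along its x axis at -45, 0 and +45 mm; any rod may stand in any of them
- bracket: fixed aluminium bracket, 114 mm tall. Origin on the bench, on the common upright axis of its two brass bushings. Base plate 100 (x) x 130 mm (y -45 to +85), its top 12 mm up. A column (60 mm wide in x, y 55 to 79 mm, 112 mm tall) carries two level arms, 50 mm wide, 10 mm thick, reaching to y = -20 mm: the upper arm's underside is 98 mm, the lower arm's 48 mm above the bench; other sides are open
- upper_mouth (a point): centre of the upper bushing's top rim, 114 mm above the bench. The bushing is 18 mm tall (underside 96 mm above the bench), with a 16 mm bore that flares to 25 mm in the uppermost 6 mm
- lower_mouth (a point): centre of the lower bushing's top rim, 64 mm above the bench, straight below the upper one; same bushing, underside 46 mm above the bench
- ring: loose bystander: aluminium ring, 68 mm across, 22 mm tall, lying flat between the bracket and the rod block; origin at the centre of its underside
- spool: loose bystander: empty black plastic spool, 60 mm across, 40 mm tall, standing between the bracket and the rod block; origin at the centre of its underside
- cap: loose bystander: black rubber cap, 44 mm across, 18 mm tall, nearer the robot; origin at the centre of its underside
- bottle: loose bystander: white plastic bottle, 40 mm across, 110 mm tall, upright at the far side; origin at the centre of its underside
- screwdriver: loose bystander: screwdriver lying at the far side
- wide_ring: loose bystander: aluminium ring, 100 mm across, 20 mm tall, lying flat at the left; origin at the centre of its underside
- tray: loose bystander: low blue parts tray, 90 x 130 x 25 mm, at the right; origin at the centre of its underside

How it is judged:
By the outcome, as a careful person would: the job done as asked, in the order asked, and still so for the second after the job is handed in, while the arm keeps its last pose, push and grip.
It also fails if it takes over 48 s, if anything falls off the work surface, if the arm or the gripper's body presses on something with over 40 N, if the wrist force passes 120 N, or if a joint passes its speed limit or range.

## Robot

A 6-joint arm with a two-finger parallel gripper is mounted at the origin on the work surface. World frame = base frame: x ahead of the robot, y to its left, z up, the work surface at z = 0. Lengths are in m, angles in rad, forces in N, time in s.
With the tool pointing down it reaches from about 0.375 to 0.975 m from the base axis. Payload 3.8 kg.
Tool frame: the origin (TCP) lies on the centre line of the jaws, within the pads' length; the fingertips stand 8 mm ahead of it and the grasp point (between the pads) lies 11 mm behind it; z points along the fingers, y is the direction in which the jaws open and shut (so a half turn about z gives the same grasp; the last joint's range is limited). The gripper opens to 85 mm and grips with 20 to 120 N. Pads are 22 mm wide; open, the fingers measure 114 mm over their backs; the gripper's body (76 mm by 85 mm) begins 54 mm behind the grasp point. The pads swing forward as they close: fully open they stand 13 mm farther back than shut.
Start: joints at [-1.138, 0.264, 1.604, -0, 1.274, -0.037], TCP at [0.306, -0.602, 0.239] pointing down, gripper open.
Joint ranges: [-2.63, 2.63], [-0.94, 2.18], [0.31, 2.57], [-1.31, 4.45], [0, 2.66], [-2.55, 2.55]. Speed limits (rad/s): [2.57, 2.57, 3.14, 3.14, 3.14, 3.14].

## Interface

Orientations are given as a rotation vector (axis times angle).
In Python, from workcell import bot gives the robot as it stands.
- The arm moves only by the tool arm_command, never from a script. Its arguments are lists of equal length, an entry for each row: "slide": the shift along the tool's x, y, z in m, a list of three; "angular": the turn, a rotation vector about the tool's x, y, z in degrees, a list of three; "hand": the finger opening in m, from 0 to 0.0854. A call has exactly 8 rows; each row shifts and turns the pose as measured when the row begins, along the tool's axes as they then stand; what a row does not reach is not made up. A row lasts 1/10 s, in which the tool goes at most 50 mm and 8.59 degrees, less where a joint would pass 70% of its speed; a pose out of reach is approached as far as the arm can. A call is refused whole if a number of a shift passes 0.05 or a number of a turn 8.59, either way. A call with a gripper value outside its range is refused whole. The fingers move at their own pace and stop on an object; "squeeze" is the grip in N (left out, the last holds). Time passes only in rows, so rows that do not move let the fingers close, or fill a call up. It gives the time, the measured TCP pose, the force and the opening at its end, in the units of the state.
- bot.read_state(): the state, without advancing time (a new reading comes with each control period).
- bot.read_camera(name): name is "side" or "top"; returns the picture (384x512x3 uint8, red, green, blue); there is no depth.
- bot.get_calibration(name): a dict with "fx", "fy", "cx", "cy" (pixels), "R" (3x3) and "t" (3): a world point X has camera coordinates R X + t. Camera axes: x right, y down, z forward; pixel columns grow to the right and rows downward; lengths in m; the calibration is good to about 2 mm. A picture is of the moment at which its call begins. get_calibration takes no time and is no camera call.
- bot.finish_job(): hands the job in, once; it reports no verdict.
The state is a dict: "time": time; "q": joint angles; "joint_vel": joint speeds; "joint_torque": joint torques, N m; "tool_pos": TCP position; "tcp_rot": TCP orientation; "wrist_force": force on the tool from outside, world axes, zero at the start; "torque": the same for the moment, N m; "width": opening from 0.0 (shut) to 1.0 (fully open).
Only numpy, scipy, OpenCV 4.12 (cv2) and the standard library are available. Lean on these libraries where they do the work, as an engineer would, in place of code of your own. Each camera call takes 0.05 s, during which the arm holds its last target.

## Working session

There is one attempt and no reset: what is moved stays moved. The work goes in short steps, Python scripts to look and compute and a tool call to move; the robot and the scene stay as the last step left them, time stands still between calls to the robot, and variables do not carry over. Pictures are saved under pics/ and viewed, and the job is handed in when it is done.

Besides the shell and the picture viewer there is one more tool, called as name(argument=value, ...) on one line, values as JSON. arm_command: Moves the arm, as the interface text tells. Its arguments: {"type":"object","properties":{"slide":{"type":"array","items":{"type":"array","items":{"type":"number"}}},"angular":{"type":"array","items":{"type":"array","items":{"type":"number"}}},"hand":{"type":"array","items":{"type":"number"}},"squeeze":{"type":"number"}},"required":["slide","angular","hand"]}

```bash
ls; mkdir -p pics
python3 - <<'E'
from workcell import bot
import cv2
s=bot.read_state(); print(s)
for n in("side","top"):
    im=bot.read_camera(n); cv2.imwrite(f"pics/{n}0.png",im[:,:,::-1]); c=bot.get_calibration(n); print(n,c)
E
```

```text
pics
{'time': 0.0, 'q': array([-1.13787022e+00,  2.64765792e-01,  1.60534893e+00,  1.80310164e-05,
        1.27368966e+00, -3.69045127e-02]), 'joint_vel': array([-0.00046579, -0.00088974,  0.00109798, -0.0013249 , -0.00058184,
       -0.00217862]), 'joint_torque': array([-1.92726868e-03, -5.15111232e+01, -3.67320979e+01, -1.30666367e-04,
        1.27109553e-02,  2.98589420e-06]), 'tool_pos': array([ 0.30530465, -0.60122701,  0.23796702]), 'tcp_rot': array([-3.05319546e+00, -7.30725421e-01,  6.56441976e-04]), 'wrist_force': array([ 1.02800006,  0.29292151, -0.026315  ]), 'torque': array([ 0.01667289,  0.03001343, -0.02514166]), 'width': 1.0045580193903043}
side {'fx': 374.147716983049, 'fy': 374.147716983049, 'cx': 251.45192828223307, 'cy': 192.3359134794723, 'R': array([[-0.68271198, -0.73042483,  0.0195937 ],
       [-0.44319766,  0.3926297 , -0.8058646 ],
       [ 0.58093044, -0.5588573 , -0.59177558]]), 't': array([0.37578915, 0.32797467, 0.69919553])}
top {'fx': 413.6033229511585, 'fy': 413.6033229511585, 'cx': 249.35892656960533, 'cy': 188.8166693312086, 'R': array([[ 0.00577665, -0.99997137,  0.00488863],
       [-0.99675041, -0.00615069, -0.08031683],
       [ 0.0803446 , -0.00440878, -0.9967574 ]]), 't': array([-0.01205626,  0.58721586,  1.28907431])}
```

View pics/side0.png

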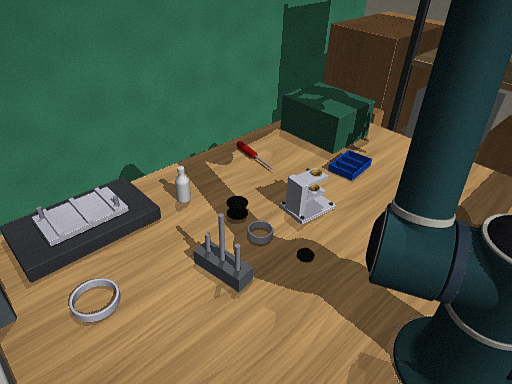

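View pics/top0.png

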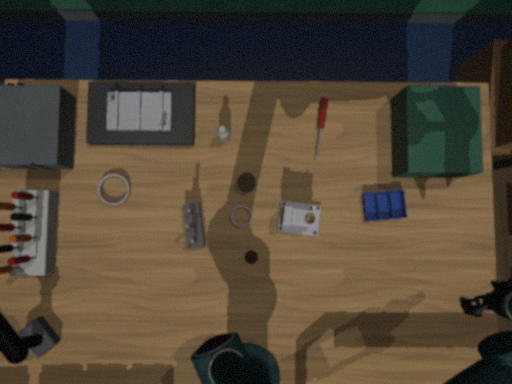

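The side view shows the long rod in the block's middle hole (upper end about (221,215)). The bracket stands to the right at about (308,190) and opens towards image right. In the top view the block is at about (194,225) and the bracket at about (299,218). I'll enlarge both.

Run:
```python
import cv2
a=cv2.imread("pics/top0.png"); s=cv2.imread("pics/side0.png")
def crop(im,x0,y0,w,h,k,name):
    c=cv2.resize(im[y0:y0+h,x0:x0+w],None,fx=k,fy=k,interpolation=cv2.INTER_CUBIC)
    for i in range(0,w,10): cv2.putText(c,str(x0+i),(i*k,8),0,.3,(0,0,255),1); cv2.line(c,(i*k,10),(i*k,14),(0,0,255),1)
    for j in range(10,h,10): cv2.putText(c,str(y0+j),(0,j*k+3),0,.3,(0,0,255),1)
    cv2.imwrite(name,c)
crop(a,170,190,70,65,10,"pics/c_tb.png")
crop(a,265,190,70,55,10,"pics/c_tr.png")
crop(s,185,205,80,90,6,"pics/c_sb.png")
crop(s,270,155,80,75,8,"pics/c_sr.png")
```

```text
(no output)
```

View pics/c_tb.png

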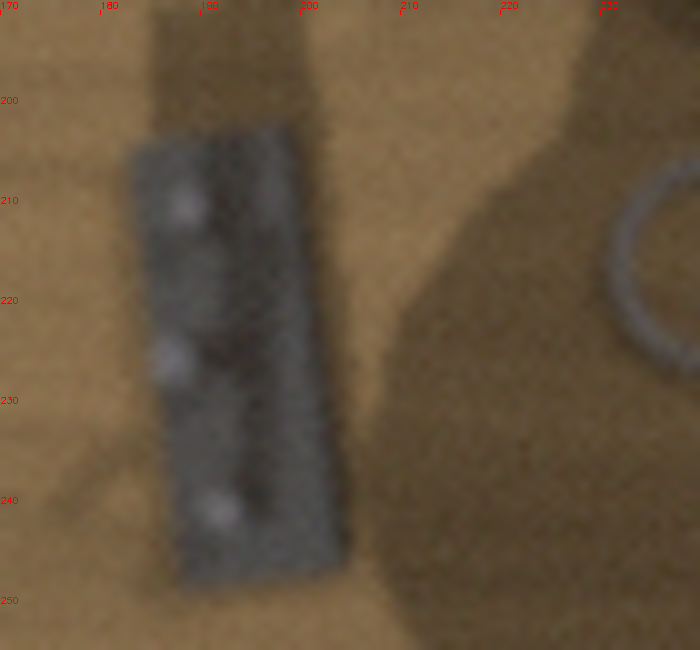

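View pics/c_tr.png

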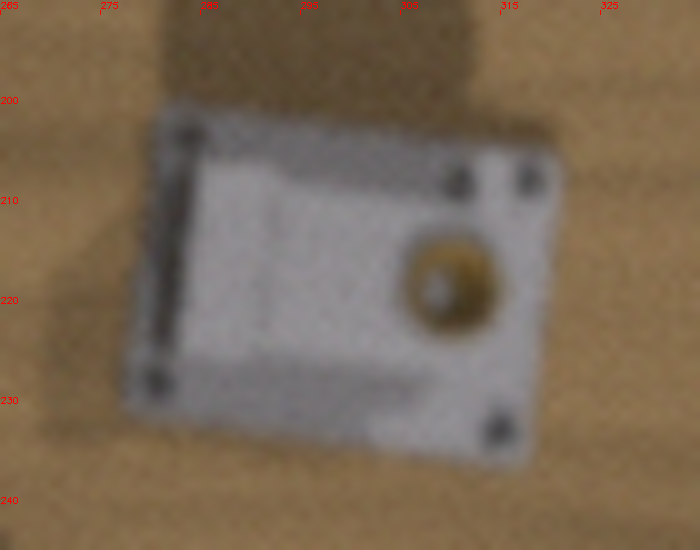

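View pics/c_sb.png

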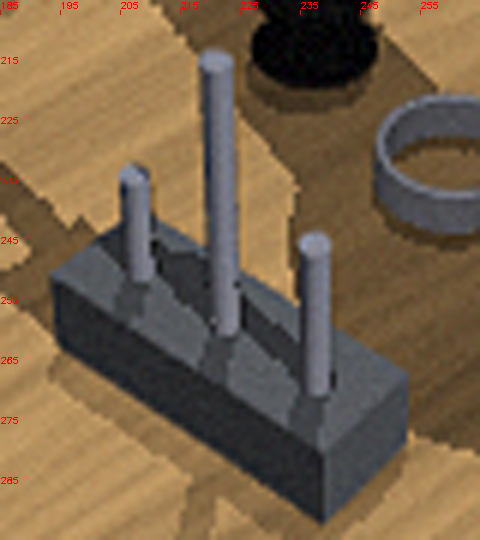

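View pics/c_sr.png

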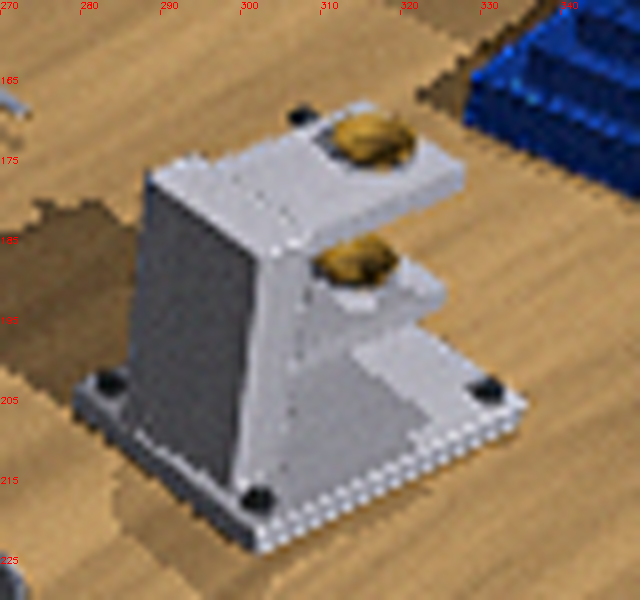

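```bash
cat > h.py <<'E'
import numpy as np
from workcell import bot
from scipy.optimize import least_squares
C={n:bot.get_calibration(n) for n in("side","top")}
def proj(n,X):
    c=C[n];p=c["R"]@np.asarray(X)+c["t"];return np.array([c["fx"]*p[0]/p[2]+c["cx"],c["fy"]*p[1]/p[2]+c["cy"]])
def ray(n,uv,z):
    c=C[n];d=c["R"].T@np.array([(uv[0]-c["cx"])/c["fx"],(uv[1]-c["cy"])/c["fy"],1]);o=-c["R"].T@c["t"];return o+d*(z-o[2])/d[2]
def px(p,x0,y0,k): return np.array([(p[0]+.5)/k-.5+x0,(p[1]+.5)/k-.5+y0])
def W(q,P): c,s=np.cos(q[2]),np.sin(q[2]);return np.array([q[0]+c*P[0]-s*P[1],q[1]+s*P[0]+c*P[1],P[2]])
def fit(obs,q0):
    f=lambda q:np.concatenate([proj(n,W(q,P))-uv for n,P,uv in obs])
    r=least_squares(f,q0,loss="soft_l1",f_scale=.7)
    print("pose",r.x.round(4),"deg",np.degrees(r.x[2]).round(2))
    for (n,P,uv),e in zip(obs,f(r.x).reshape(-1,2)): print(n,P,uv.round(1),e.round(2))
    return r.x
E
python3 - <<'E'
from h import *
T=lambda *p:px(p,170,190,10); S=lambda *p:px(p,185,205,6)
print("long top:",ray("top",T(172,362),.17),ray("side",S(217,62),.17),"hole",ray("side",S(226,328),.04))
a=[("top",(.07,.025,.04),T(130,150)),("top",(.07,-.025,.04),T(290,125)),("top",(-.07,.025,.04),T(183,583)),
("top",(0,0,.17),T(172,362)),("side",(0,0,.17),S(217,62)),("side",(0,0,.04),S(226,330)),
("top",(.045,0,.09),T(185,207)),("top",(-.045,0,.11),T(220,512)),("side",(.045,0,.09),S(134,175)),("side",(-.045,0,.11),S(315,242)),
("side",(.07,.025,.04),S(52,278)),("side",(-.07,.025,.04),S(323,452)),("side",(-.07,-.025,.04),S(407,378)),("side",(-.07,.025,0),S(322,522))]
for q in ([.5,.15,0],): fit(a,q)
T=lambda *p:px(p,265,190,10); S=lambda *p:px(p,270,155,8)
print("mouth:",ray("top",T(453,285),.114),ray("side",S(372,142),.114))
b=[("top",(.05,.085,.012),T(160,103)),("top",(.05,-.045,.012),T(562,155)),("top",(-.05,-.045,.012),T(527,465)),("top",(-.05,.085,.012),T(125,408)),
("top",(0,0,.114),T(453,285)),("side",(0,0,.114),S(372,142)),("side",(0,0,.064),S(358,262)),
("side",(.05,.085,.012),S(75,383)),("side",(-.05,.085,.012),S(258,540)),("side",(-.05,-.045,.012),S(525,402))]
fit(b,[.5,-.15,0])
for n,uv,z in(("cap",(251,257),.018),("ring",(241,216),.022),("spool",(246,182),.04),("tray",(384,205),.025)): print(n,ray("top",uv,z).round(3))
E
```

```text
long top: [0.4707765  0.16659611 0.17      ] [0.47162413 0.16583965 0.17      ] hole [0.47036802 0.16730098 0.04      ]
pose [0.4717 0.1662 0.1399] deg 8.02
top (0.07, 0.025, 0.04) [182.6 204.6] [-0.27 -0.68]
top (0.07, -0.025, 0.04) [198.6 202. ] [-0.37 -0.32]
top (-0.07, 0.025, 0.04) [187.8 247.8] [-0.1   0.82]
top (0, 0, 0.17) [186.8 225.8] [ 0.15 -0.33]
side (0, 0, 0.17) [220.8 214.9] [-0.15  0.06]
side (0, 0, 0.04) [222.2 259.6] [ 0.01 -0.89]
top (0.045, 0, 0.09) [188.  210.2] [0.91 0.03]
top (-0.045, 0, 0.11) [191.6 240.8] [ 0.2  -0.22]
side (0.045, 0, 0.09) [206.9 233.8] [0.11 0.15]
side (-0.045, 0, 0.11) [237.1 244.9] [-0.01  0.66]
side (0.07, 0.025, 0.04) [193.2 250.9] [-0.34 -0.33]
side (-0.07, 0.025, 0.04) [238.4 279.9] [-0.01  0.66]
side (-0.07, -0.025, 0.04) [252.4 267.6] [ 0.51 -0.41]
side (-0.07, 0.025, 0) [238.2 291.6] [0.18 1.02]
mouth: [ 0.49486665 -0.18649411  0.114     ] [ 0.49269773 -0.18435721  0.114     ]
pose [ 0.4938 -0.1866 -0.1247] deg -7.14
top (0.05, 0.085, 0.012) [280.6 199.8] [-0.01 -0.17]
top (0.05, -0.045, 0.012) [320.8 205. ] [ 0.15 -0.07]
top (-0.05, -0.045, 0.012) [317.2 236. ] [-0.01  0.15]
top (-0.05, 0.085, 0.012) [277.  230.4] [-0.41  0.5 ]
top (0, 0, 0.114) [309.8 218. ] [0.04 0.36]
side (0, 0, 0.114) [316.1 172.3] [ 0.2  -0.46]
side (0, 0, 0.064) [314.3 187.3] [-0.22 -0.56]
side (0.05, 0.085, 0.012) [278.9 202.4] [-0.66  0.41]
side (-0.05, 0.085, 0.012) [301.8 222.1] [-0.09 -0.44]
side (-0.05, -0.045, 0.012) [335.2 204.8] [ 0.31 -0.07]
cap [ 0.373 -0.015  0.018]
ring [0.501 0.017 0.022]
spool [0.607 0.002 0.04 ]
tray [ 0.538 -0.435  0.025]
```

The fits agree to under 1 px (about 2 mm). The long rod is at (0.471, 0.166) and the bushing axis is at (0.494, -0.187). First I'll turn the jaws across the rod row, then head towards the rod at height.

arm_command(slide=[[0,0,-0.005],[0,0,-0.005],[0,0,-0.005],[0.015,-0.045,0],[0.015,-0.045,0],[0.015,-0.045,0],[0.015,-0.045,0],[0.015,-0.045,0]], angular=[[0,0,6.3],[0,0,6.3],[0,0,6.3],[0,0,0],[0,0,0],[0,0,0],[0,0,0],[0,0,0]], hand=[0.0854,0.0854,0.0854,0.0854,0.0854,0.0854,0.0854,0.0854], squeeze=60)

```text
time: 0.9
tool_pos: [0.3497, -0.3646, 0.247]
tcp_rot: [-3.126, -0.183, 0.008]
wrist_force: [0.3, 0.3, 1.3]
width: 1.001
```

```bash
cat > st.py <<'E'
import sys; from h import *
from scipy.spatial.transform import Rotation as R
def st(tx,ty,tz,yaw):
    s=bot.read_state();M=R.from_rotvec(s["tcp_rot"]).as_matrix();
    G=R.from_euler("z",yaw,degrees=True).as_matrix()@np.diag([1,-1,-1.])
    d=np.array([tx,ty,tz])-s["tool_pos"]
    print("t",round(s["time"],2),"pos",s["tool_pos"].round(4),"F",s["wrist_force"].round(1),"T",s["torque"].round(2),"w mm",round(s["width"]*85.4,1),"q",s["q"].round(2))
    print("world d mm",(d*1e3).round(1),"tool d mm",(M.T@d*1e3).round(1),"tool rot deg",np.degrees(R.from_matrix(M.T@G).as_rotvec()).round(2))
if __name__=="__main__": st(*map(float,sys.argv[1:5]))
E
python3 st.py .471 .1664 .25 8
```

```text
t 0.9 pos [ 0.3497 -0.3646  0.247 ] F [0.3 0.3 1.3] T [-0.06 -0.04  0.01] w mm 85.5 q [-0.86 -0.06  1.94  0.    1.27  0.6 ]
world d mm [121.3 531.    3. ] tool d mm [ 182.6 -513.1    1.7] tool rot deg [-0.62  0.27 -1.29]
```

arm_command(slide=[[0.018,-0.047,0],[0.018,-0.047,0],[0.018,-0.047,0],[0.018,-0.047,0],[0.018,-0.047,0],[0.018,-0.047,0],[0.018,-0.047,0],[0.018,-0.047,0]], angular=[[-0.6,0.3,-1.3],[0,0,0],[0,0,0],[0,0,0],[0,0,0],[0,0,0],[0,0,0],[0,0,0]], hand=[0.0854,0.0854,0.0854,0.0854,0.0854,0.0854,0.0854,0.0854])

```text
time: 1.7
tool_pos: [0.4353, 0.0261, 0.2457]
tcp_rot: [-3.133, -0.214, -0.003]
wrist_force: [0.5, -0.3, 0.4]
width: 1.003
```

```bash
python3 st.py .471 .1664 .25 8
```

```text
t 1.7 pos [0.4353 0.0261 0.2457] F [ 0.5 -0.3  0.4] T [ 0.01 -0.01 -0.02] w mm 85.6 q [ 0.   -0.21  2.08  0.    1.27  1.44]
world d mm [ 35.7 140.3   4.3] tool d mm [  54.4 -134.1   -4.1] tool rot deg [-0.07 -0.1  -0.2 ]
```

arm_command(slide=[[0.018,-0.043,0],[0.018,-0.043,0],[0.018,-0.043,0],[0.003,-0.01,0],[0,0,0],[0,0,0],[0,0,0],[0,0,0]], angular=[[0,0,0],[0,0,0],[0,0,0],[0,0,0],[0,0,0],[0,0,0],[0,0,0],[0,0,0]], hand=[0.0854,0.0854,0.0854,0.0854,0.0854,0.0854,0.0854,0.0854])

```text
time: 2.5
tool_pos: [0.4706, 0.1803, 0.2434]
tcp_rot: [3.133, 0.225, -0.003]
wrist_force: [0.1, -0.2, 0.3]
width: 0.997
```

```bash
python3 st.py .471 .1664 .13 8; python3 -c "
from h import *;import cv2
im=bot.read_camera('side')[:,:,::-1];cv2.imwrite('pics/s1.png',cv2.resize(im[130:310,130:330],None,fx=3,fy=3,interpolation=2))"
```

```text
t 2.5 pos [0.4706 0.1803 0.2434] F [ 0.1 -0.2  0.3] T [ 0.05 -0.   -0.  ] w mm 85.1 q [ 0.32 -0.06  1.96  0.    1.25  1.74]
world d mm [   0.4  -13.9 -113.4] tool d mm [ -1.4  13.8 113.4] tool rot deg [0.01 0.11 0.2 ]
```

View pics/s1.png

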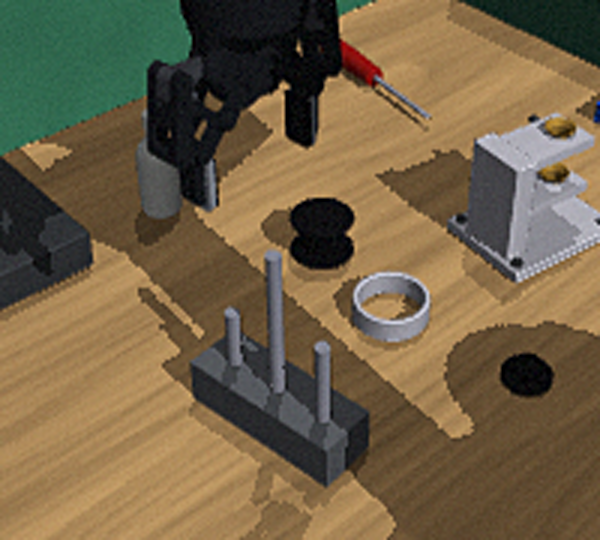

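The open jaws are above the rod, but the rod top at (273,255) in the crop is about 14 mm off the jaw centre because the arm overshot. I'll correct sideways, then go down partway.

arm_command(slide=[[-0.001,0.014,0],[0,0,0],[0,0,0.02],[0,0,0.02],[0,0,0.02],[0,0,0.01],[0,0,0],[0,0,0]], angular=[[0,0,0],[0,0,0],[0,0,0],[0,0,0],[0,0,0],[0,0,0],[0,0,0],[0,0,0]], hand=[0.0854,0.0854,0.0854,0.0854,0.0854,0.0854,0.0854,0.0854])

```text
time: 3.35
tool_pos: [0.4737, 0.1595, 0.1743]
tcp_rot: [-3.134, -0.21, -0.006]
wrist_force: [-0.1, 0.1, -0.3]
width: 1.001
```

```bash
python3 st.py .471 .1664 .13 8; python3 -c "
from h import *;import cv2
im=bot.read_camera('side')[:,:,::-1];cv2.imwrite('pics/s2.png',cv2.resize(im[150:300,150:290],None,fx=4,fy=4,interpolation=2))"
```

```text
t 3.35 pos [0.4737 0.1595 0.1743] F [-0.1  0.1 -0.3] T [-0.02 -0.03  0.03] w mm 85.5 q [ 0.28 -0.02  2.05 -0.    1.11  1.71]
world d mm [ -2.7   6.9 -44.3] tool d mm [-2.  -7.2 44.3] tool rot deg [-0.   -0.23 -0.34]
```

View pics/s2.png

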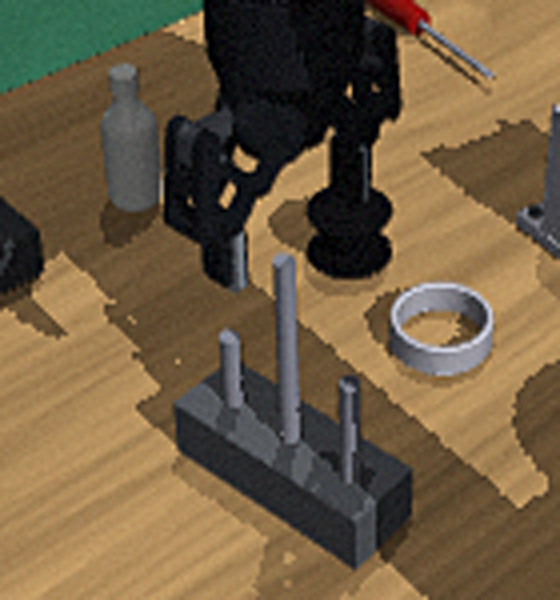

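arm_command(slide=[[-0.001,-0.004,0],[0,0,0],[0,0,0.012],[0,0,0.012],[0,0,0.008],[0,0,0.003],[0,0,0],[0,0,0]], angular=[[0,0,0],[0,0,0],[0,0,0],[0,0,0],[0,0,0],[0,0,0],[0,0,0],[0,0,0]], hand=[0.0854,0.0854,0.0854,0.0854,0.0854,0.0854,0.0854,0.0854])

```text
time: 4.2
tool_pos: [0.4736, 0.1645, 0.1384]
tcp_rot: [-3.133, -0.211, -0.012]
wrist_force: [-0.4, 0.9, -0.4]
width: 1.001
```

```bash
python3 st.py .471 .1664 .13 8; python3 -c "
from h import *;import cv2
im=bot.read_camera('side')[:,:,::-1];cv2.imwrite('pics/s3.png',cv2.resize(im[150:300,150:290],None,fx=4,fy=4,interpolation=2))"
```

```text
t 4.2 pos [0.4736 0.1645 0.1384] F [-0.4  0.9 -0.4] T [-0.03  0.04  0.  ] w mm 85.5 q [ 0.28  0.02  2.08 -0.    1.04  1.72]
world d mm [-2.6  1.9 -8.4] tool d mm [-2.4 -2.2  8.3] tool rot deg [-0.04 -0.43 -0.3 ]
```

View pics/s3.png

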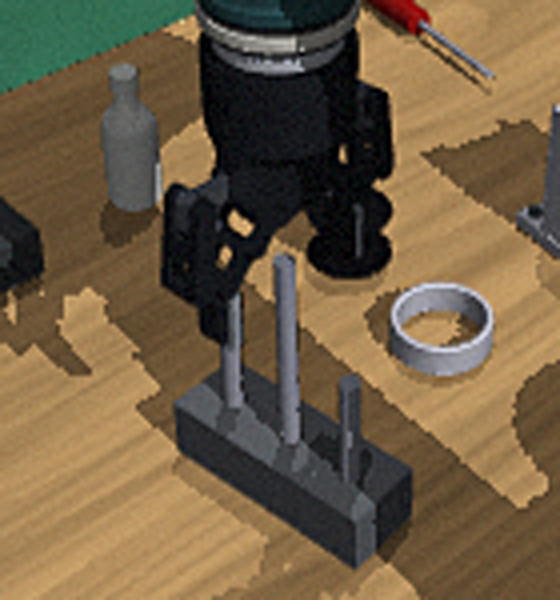

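The rod stands midway between the fingers, with its top at about crop (285,262) between tips at (215,320) and (360,230). I'll make a small correction and close slowly.

arm_command(slide=[[-0.0018,-0.0015,0.004],[0,0,0.002],[0,0,0.001],[0,0,0],[0,0,0],[0,0,0],[0,0,0],[0,0,0]], angular=[[0,-0.4,-0.3],[0,0,0],[0,0,0],[0,0,0],[0,0,0],[0,0,0],[0,0,0],[0,0,0]], hand=[0.0854,0.0854,0.05,0.04,0.03,0.025,0.022,0.02])

```text
time: 5.05
tool_pos: [0.4726, 0.1661, 0.1322]
tcp_rot: [-3.133, -0.22, -0.004]
wrist_force: [0.2, 0.9, 0.2]
width: 0.234
```

```bash
python3 st.py .471 .1664 .13 8; python3 -c "
from h import *;import cv2
im=bot.read_camera('side')[:,:,::-1];cv2.imwrite('pics/s4.png',cv2.resize(im[150:300,150:290],None,fx=4,fy=4,interpolation=2))"
```

```text
t 5.05 pos [0.4726 0.1661 0.1322] F [0.2 0.9 0.2] T [-0.04 -0.01  0.03] w mm 20.0 q [0.29 0.03 2.08 0.   1.03 1.72]
world d mm [-1.6  0.3 -2.2] tool d mm [-1.5 -0.5  2.2] tool rot deg [-0.06 -0.15  0.03]
```

View pics/s4.png

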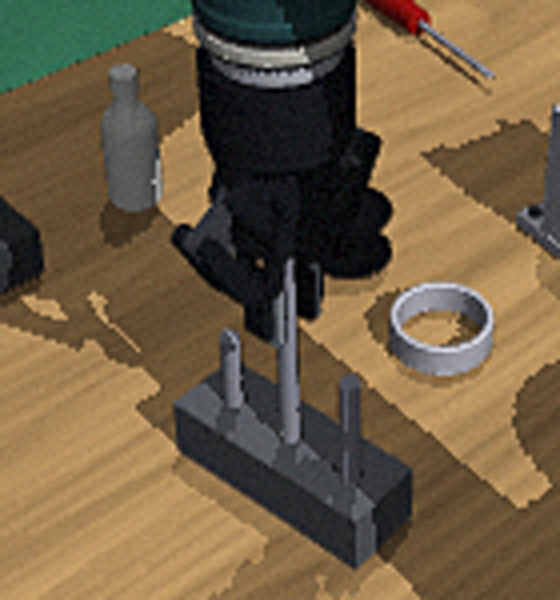

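The rod lies between the two pads, and both neighbours are clear. Closing.

arm_command(slide=[[0,0,0],[0,0,0],[0,0,0],[0,0,0],[0,0,0],[0,0,0],[0,0,0],[0,0,-0.005]], angular=[[0,0,0],[0,0,0],[0,0,0],[0,0,0],[0,0,0],[0,0,0],[0,0,0],[0,0,0]], hand=[0.016,0.014,0.012,0.008,0,0,0,0], squeeze=60)

```text
time: 5.9
tool_pos: [0.4719, 0.1658, 0.1366]
tcp_rot: [-3.133, -0.22, -0.002]
wrist_force: [-0.0, 0.6, -1.5]
width: 0.122
```

```bash
python3 st.py .471 .1664 .27 8
```

```text
t 5.9 pos [0.4719 0.1658 0.1366] F [-0.   0.6 -1.5] T [ 0.02 -0.12  0.  ] w mm 10.4 q [0.29 0.02 2.08 0.   1.04 1.72]
world d mm [ -0.9   0.6 133.4] tool d mm [  -0.6   -0.8 -133.4] tool rot deg [-0.04 -0.06  0.03]
```

arm_command(slide=[[0,0,-0.01],[0,0,-0.02],[0,0,-0.025],[0,0,-0.025],[0,0,-0.025],[0,0,-0.018],[0,0,-0.008],[0,0,0]], angular=[[0,0,0],[0,0,0],[0,0,0],[0,0,0],[0,0,0],[0,0,0],[0,0,0],[0,0,0]], hand=[0,0,0,0,0,0,0,0])

```text
time: 6.7
tool_pos: [0.4711, 0.1658, 0.2761]
tcp_rot: [-3.132, -0.22, -0.004]
wrist_force: [-0.3, -0.1, -2.7]
width: 0.121
```

```bash
python3 st.py .4938 -.1866 .275 8; python3 -c "
from h import *;import cv2
im=bot.read_camera('side')[:,:,::-1];cv2.imwrite('pics/s5.png',cv2.resize(im[130:310,130:330],None,fx=3,fy=3,interpolation=2))"
```

```text
t 6.7 pos [0.4711 0.1658 0.2761] F [-0.3 -0.1 -2.7] T [ 0.04 -0.02  0.02] w mm 10.3 q [ 0.29 -0.1   1.92  0.    1.31  1.72]
world d mm [  22.7 -352.4   -1.1] tool d mm [-26.7 352.2   0.5] tool rot deg [-0.08 -0.14  0.02]
```

View pics/s5.png

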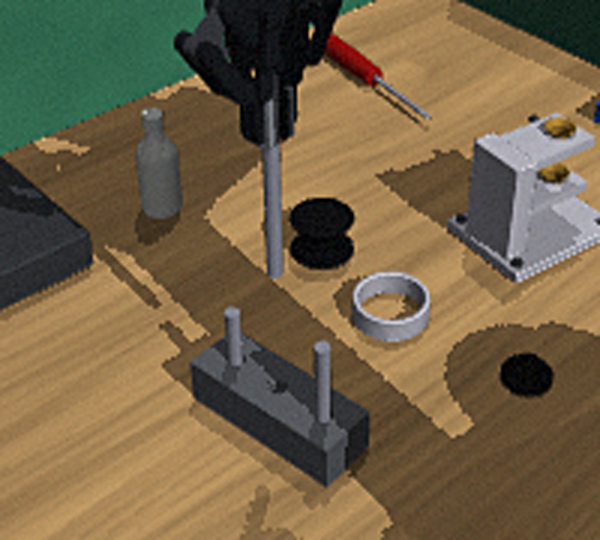

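The rod is lifted clear and upright, with its foot at about crop (273,276). The neighbours are still in the block. Carrying it over to the bracket.

arm_command(slide=[[-0.002,0.02,0],[-0.004,0.04,0],[-0.004,0.048,0],[-0.004,0.048,0],[-0.004,0.048,0],[-0.004,0.045,0],[-0.003,0.03,0],[-0.001,0.015,0]], angular=[[0,0,0],[0,0,0],[0,0,0],[0,0,0],[0,0,0],[0,0,0],[0,0,0],[0,0,0]], hand=[0,0,0,0,0,0,0,0])

```text
time: 7.55
tool_pos: [0.4807, -0.1362, 0.2619]
tcp_rot: [-3.127, -0.231, 0.026]
wrist_force: [-0.2, 0.3, -1.9]
width: 0.12
```

```bash
python3 st.py .4938 -.1866 .275 8
```

```text
t 7.55 pos [ 0.4807 -0.1362  0.2619] F [-0.2  0.3 -1.9] T [ 0.03 -0.01 -0.  ] w mm 10.3 q [-0.33 -0.07  1.93 -0.    1.3   1.1 ]
world d mm [ 13.1 -50.4  13.1] tool d mm [  5.4  51.7 -13.6] tool rot deg [-0.4   0.92  0.46]
```

arm_command(slide=[[0.002,0.02,-0.006],[0.002,0.013,-0.003],[0.001,0.006,0],[0,0.003,0],[0,0,0],[0,0,0],[0,0,0],[0,0,0]], angular=[[-0.4,0.9,0.4],[0,0,0],[0,0,0],[0,0,0],[0,0,0],[0,0,0],[0,0,0],[0,0,0]], hand=[0,0,0,0,0,0,0,0])

```text
time: 8.35
tool_pos: [0.4883, -0.1774, 0.2631]
tcp_rot: [-3.126, -0.217, 0.02]
wrist_force: [-0.3, 0.2, -1.8]
width: 0.12
```

```bash
python3 st.py .4938 -.1866 .275 8
cat > snap.py <<'E'
import sys,cv2
n,x0,y0,w,h,k,name=sys.argv[1:8];x0,y0,w,h,k=map(int,(x0,y0,w,h,k))
from h import bot
im=bot.read_camera(n)[:,:,::-1]
c=cv2.resize(im[y0:y0+h,x0:x0+w],None,fx=k,fy=k,interpolation=2)
for i in range(0,w,10): cv2.putText(c,str(x0+i),(i*k,8),0,.3,(0,0,255),1); cv2.line(c,(i*k,10),(i*k,14),(0,0,255),1)
for j in range(10,h,10): cv2.putText(c,str(y0+j),(0,j*k+3),0,.3,(0,0,255),1)
cv2.imwrite(f"pics/{name}.png",c)
E
python3 snap.py side 260 90 100 130 4 s6; python3 snap.py top 260 170 90 80 8 t6
```

```text
t 8.35 pos [ 0.4883 -0.1774  0.2631] F [-0.3  0.2 -1.8] T [-0.02 -0.01 -0.06] w mm 10.2 q [-0.4  -0.04  1.89  0.    1.3   1.03]
world d mm [ 5.5 -9.2 11.9] tool d mm [  4.    9.8 -12. ] tool rot deg [-0.48  0.7  -0.04]
```

View pics/s6.png

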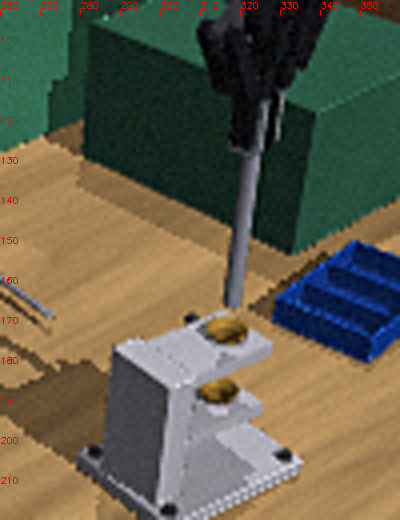

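View pics/t6.png

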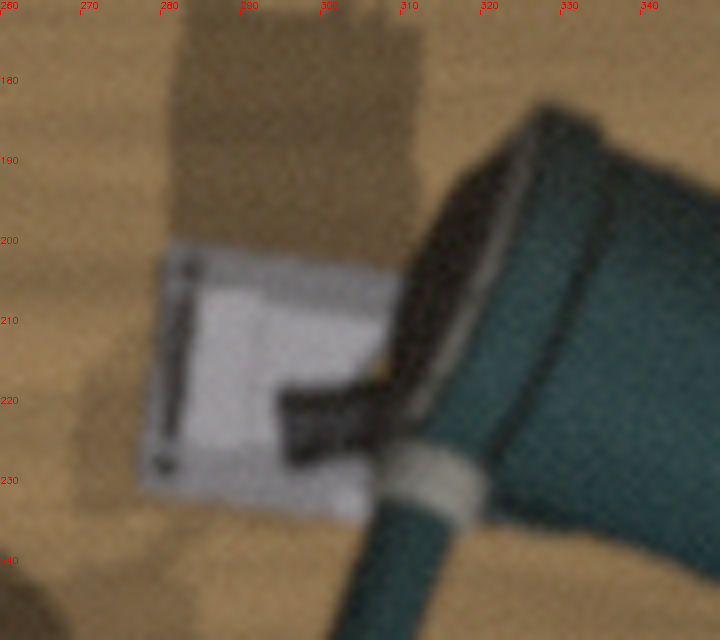

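The rod points straight towards the mouth, with its foot at about side pixel (318,166) and the upper mouth at about (316,172). The arm hides the rod in the top view. I'll correct position and tilt.

arm_command(slide=[[0.003,0.006,-0.003],[0.001,0.003,0],[0,0.001,0],[0,0,0],[0,0,0],[0,0,0],[0,0,0],[0,0,0]], angular=[[-0.5,0.7,0],[0,0,0],[0,0,0],[0,0,0],[0,0,0],[0,0,0],[0,0,0],[0,0,0]], hand=[0,0,0,0,0,0,0,0])

```text
time: 9.25
tool_pos: [0.4944, -0.1877, 0.2669]
tcp_rot: [3.132, 0.218, 0.003]
wrist_force: [0.0, -0.2, -1.5]
width: 0.12
```

```bash
python3 st.py .4938 -.1866 .25 8; python3 snap.py side 270 95 90 100 6 s7
python3 - <<'E'
from h import *
from scipy.spatial.transform import Rotation as R
s=bot.read_state();M=R.from_rotvec(s["tcp_rot"]).as_matrix()
for o in(-.0008,): 
  for L in (.03,.06,.1215): print(L,proj("side",s["tool_pos"]+M@np.array([o,0,L])))
E
```

```text
t 9.25 pos [ 0.4944 -0.1877  0.2669] F [ 0.  -0.2 -1.5] T [ 0.04 -0.01  0.  ] w mm 10.3 q [-0.41 -0.03  1.88 -0.    1.29  1.02]
world d mm [ -0.6   1.1 -16.9] tool d mm [-0.4 -1.2 16.9] tool rot deg [ 0.1  -0.11 -0.04]
0.03 [322.52428545 131.17381103]
0.06 [320.98467086 141.61984267]
0.1215 [317.99908414 161.87655722]
```

View pics/s7.png

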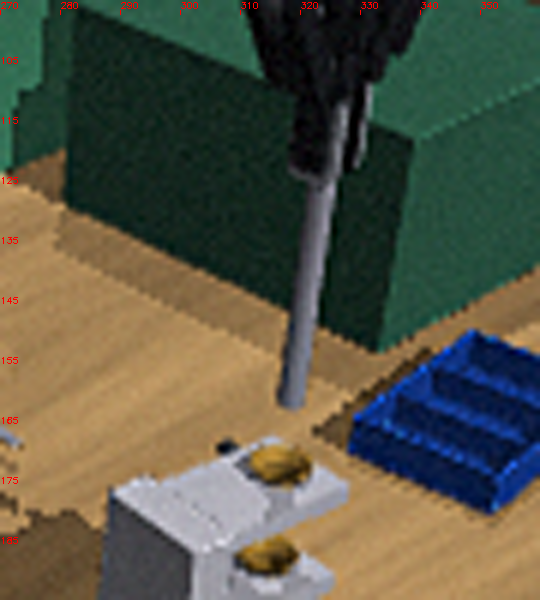

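The model foot projection (318.0,161.9) matches the foot I see at about (318.1,161.6). Next I'll shift 1 mm and go down to the mouth.

arm_command(slide=[[0,-0.0008,0.002],[0,0,0.006],[0,0,0.008],[0,0,0.006],[0,0,0.003],[0,0,0.001],[0,0,0],[0,0,0]], angular=[[0,0,0],[0,0,0],[0,0,0],[0,0,0],[0,0,0],[0,0,0],[0,0,0],[0,0,0]], hand=[0,0,0,0,0,0,0,0])

```text
time: 10.1
tool_pos: [0.4936, -0.1864, 0.2372]
tcp_rot: [3.134, 0.218, 0.0]
wrist_force: [-0.2, -0.2, -1.8]
width: 0.118
```

```bash
python3 st.py .494 -.1866 .1505 8; python3 snap.py side 270 95 90 100 6 s8
```

```text
t 10.1 pos [ 0.4936 -0.1864  0.2372] F [-0.2 -0.2 -1.8] T [ 0.02  0.   -0.01] w mm 10.1 q [-0.41 -0.01  1.92 -0.    1.24  1.02]
world d mm [  0.4  -0.2 -86.7] tool d mm [ 0.4  0.2 86.7] tool rot deg [ 0.03 -0.   -0.03]
```

View pics/s8.png

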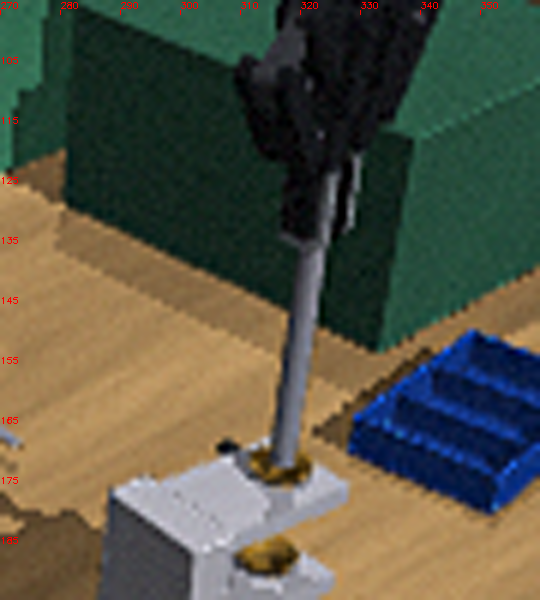

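```bash
python3 - <<'E'
from h import *
from scipy.spatial.transform import Rotation as R
s=bot.read_state();M=R.from_rotvec(s["tcp_rot"]).as_matrix()
for o in (-.0008,0): print(proj("side",s["tool_pos"]+M@np.array([o,0,.1215])))
print(proj("side",[.4938,-.1866,.114]),proj("side",[.4938,-.1866+.002,.114]),proj("side",[.4958,-.1866,.114]))
E
python3 snap.py side 295 150 45 45 14 s9
```

```text
[316.62475798 171.45882465]
[316.37158191 171.35433005]
[316.26683313 171.84877956] [315.8028022  172.11391405] [315.69441851 171.54816706]
```

View pics/s9.png

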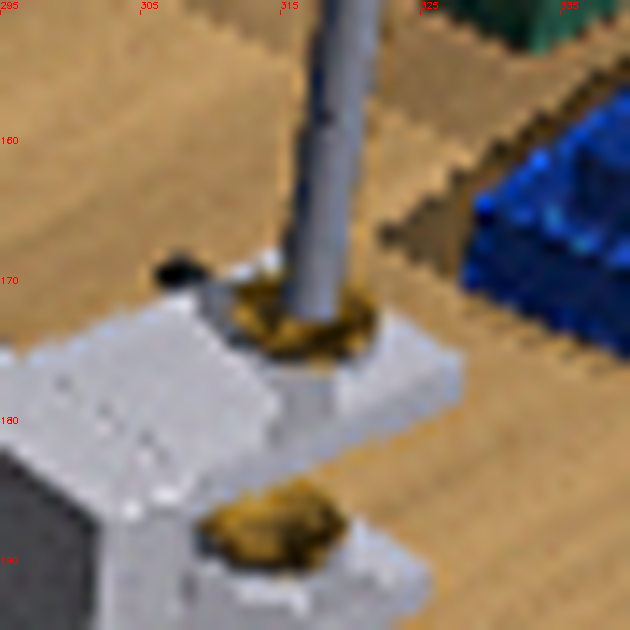

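The foot is inside the brass rim, 1 to 2 mm off centre. I'll shift 1 mm towards +y and enter slowly while watching the side forces.

arm_command(slide=[[0,-0.001,0.001],[0,0,0.002],[0,0,0.003],[0,0,0.003],[0,0,0.003],[0,0,0.002],[0,0,0.001],[0,0,0]], angular=[[0,0,0],[0,0,0],[0,0,0],[0,0,0],[0,0,0],[0,0,0],[0,0,0],[0,0,0]], hand=[0,0,0,0,0,0,0,0])

```text
time: 11.0
tool_pos: [0.4939, -0.1856, 0.2217]
tcp_rot: [3.133, 0.218, 0.002]
wrist_force: [0.5, -0.7, -1.5]
width: 0.121
```

```bash
python3 st.py .494 -.186 .1505 8; python3 snap.py side 295 150 45 45 14 s10
```

```text
t 11.0 pos [ 0.4939 -0.1856  0.2217] F [ 0.5 -0.7 -1.5] T [-0.07 -0.03 -0.03] w mm 10.3 q [-0.41 -0.    1.94 -0.    1.21  1.03]
world d mm [  0.1  -0.4 -71.2] tool d mm [-0.   0.3 71.2] tool rot deg [ 0.08 -0.08 -0.02]
```

View pics/s10.png

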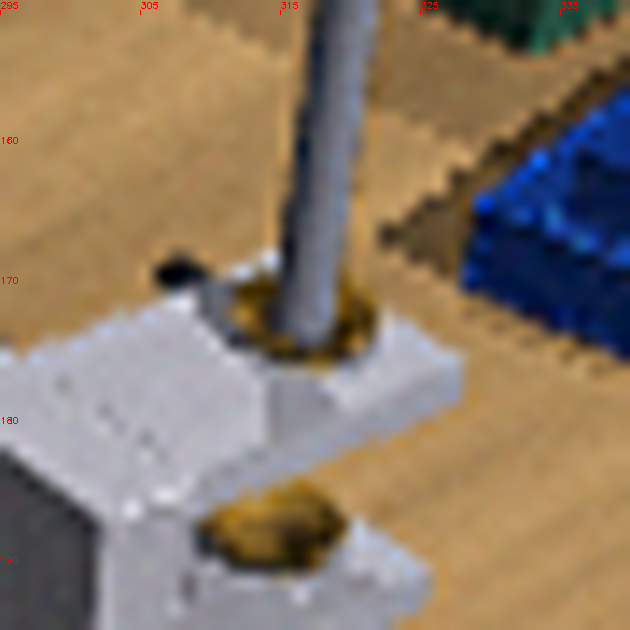

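The foot is at about 100 mm, inside the bore, with no side force. I'll continue towards the lower bushing.

arm_command(slide=[[0,0,0.003],[0,0,0.005],[0,0,0.006],[0,0,0.006],[0,0,0.005],[0,0,0.002],[0,0,0],[0,0,0]], angular=[[0,0,0],[0,0,0],[0,0,0],[0,0,0],[0,0,0],[0,0,0],[0,0,0],[0,0,0]], hand=[0,0,0,0,0,0,0,0])

```text
time: 11.85
tool_pos: [0.4939, -0.1857, 0.1919]
tcp_rot: [3.133, 0.218, 0.002]
wrist_force: [1.0, -0.5, -1.7]
width: 0.12
```

```bash
python3 st.py .494 -.186 .1505 8; python3 snap.py side 285 140 60 70 8 s11
```

```text
t 11.85 pos [ 0.4939 -0.1857  0.1919] F [ 1.  -0.5 -1.7] T [-0.02 -0.05 -0.01] w mm 10.3 q [-0.41  0.02  1.97 -0.    1.15  1.03]
world d mm [  0.1  -0.3 -41.4] tool d mm [ 0.   0.3 41.4] tool rot deg [ 0.08 -0.06 -0.02]
```

View pics/s11.png

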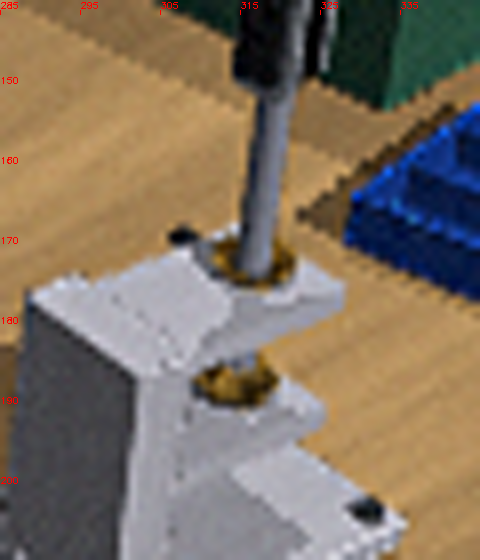

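The foot now shows below the upper arm at crop (243,360), right over the lower mouth at (236,383), and forces are about 1 N. Continuing.

arm_command(slide=[[0,0,0.002],[0,0,0.004],[0,0,0.004],[0,0,0.004],[0,0,0.003],[0,0,0.002],[0,0,0],[0,0,0]], angular=[[0,0,0],[0,0,0],[0,0,0],[0,0,0],[0,0,0],[0,0,0],[0,0,0],[0,0,0]], hand=[0,0,0,0,0,0,0,0])

```text
time: 12.7
tool_pos: [0.494, -0.1857, 0.1715]
tcp_rot: [3.133, 0.218, 0.002]
wrist_force: [1.0, 1.0, -1.5]
width: 0.121
```

```bash
python3 st.py .494 -.186 .1505 8
```

```text
t 12.7 pos [ 0.494  -0.1857  0.1715] F [ 1.   1.  -1.5] T [-0.   -0.02 -0.08] w mm 10.4 q [-0.41  0.04  1.99 -0.    1.11  1.03]
world d mm [ -0.   -0.3 -21. ] tool d mm [-0.1  0.2 21. ] tool rot deg [ 0.09 -0.07 -0.03]
```

arm_command(slide=[[0,0,0.002],[0,0,0.004],[0,0,0.004],[0,0,0.004],[0,0,0.003],[0,0,0.0015],[0,0,0],[0,0,0]], angular=[[0,0,0],[0,0,0],[0,0,0],[0,0,0],[0,0,0],[0,0,0],[0,0,0],[0,0,0]], hand=[0,0,0,0,0,0,0,0])

```text
time: 13.5
tool_pos: [0.4941, -0.1858, 0.1515]
tcp_rot: [3.133, 0.218, 0.002]
wrist_force: [-0.3, -0.2, -1.7]
width: 0.125
```

```bash
python3 st.py .494 -.186 .1505 8; python3 snap.py side 285 130 60 90 8 s12; python3 snap.py side 170 180 130 120 6 s13;python3 - <<'E'
from h import *
for z in(.046,.029,.012): print(z,proj("side",[.4938,-.186,z]))
E
```

```text
t 13.5 pos [ 0.4941 -0.1858  0.1515] F [-0.3 -0.2 -1.7] T [ 0.02  0.01 -0.03] w mm 10.7 q [-0.41  0.06  2.01 -0.    1.07  1.03]
world d mm [-0.1 -0.2 -1. ] tool d mm [-0.2  0.2  1. ] tool rot deg [ 0.09 -0.08 -0.03]
0.046 [313.20982441 191.99258715]
0.029 [312.51454982 196.77348741]
0.012 [311.83219344 201.46555859]
```

View pics/s12.png

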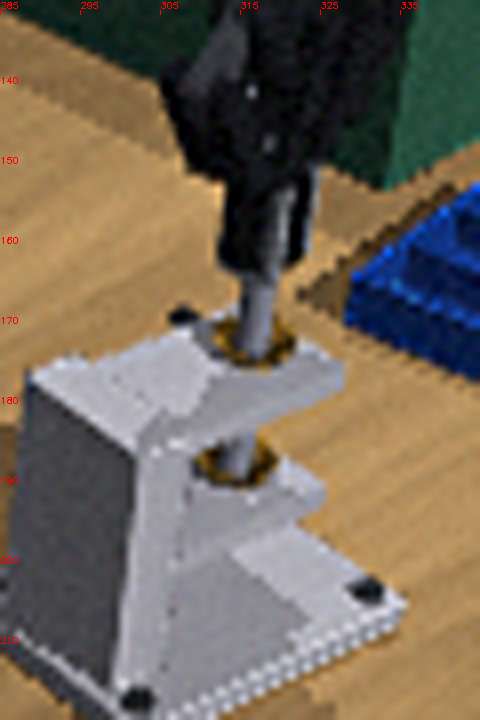

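View pics/s13.png

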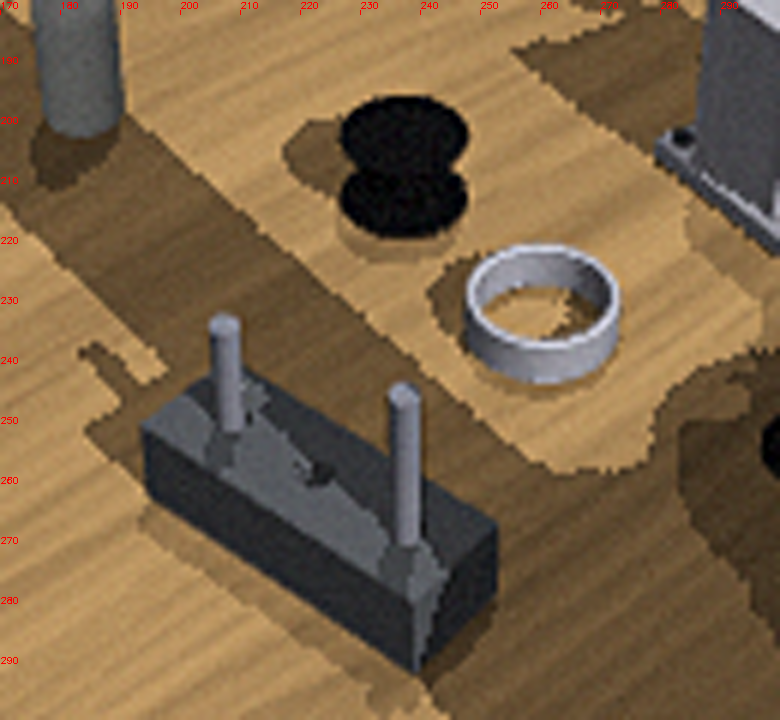

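The rod passes through both bushings: crop (253,345) in the upper mouth, (236,462) in the lower. By kinematics the foot is at about 29.5 mm. Both other rods and the bystanders are unmoved. I'll let it settle one call and check.

arm_command(slide=[[0,0,0.0005],[0,0,0],[0,0,0],[0,0,0],[0,0,0],[0,0,0],[0,0,0],[0,0,0]], angular=[[0,0,0],[0,0,0],[0,0,0],[0,0,0],[0,0,0],[0,0,0],[0,0,0],[0,0,0]], hand=[0,0,0,0,0,0,0,0])

```text
time: 14.4
tool_pos: [0.4945, -0.1859, 0.1517]
tcp_rot: [3.132, 0.218, 0.004]
wrist_force: [0.1, 0.4, -2.2]
width: 0.12
```

```bash
python3 st.py .494 -.186 .151 8; python3 snap.py side 285 130 60 90 8 s14; python3 -c "
from h import *
import cv2
cv2.imwrite('pics/top1.png',bot.read_camera('top')[:,:,::-1]);print(abs(bot.read_state()['joint_vel']).max())"
```

```text
t 14.4 pos [ 0.4945 -0.1859  0.1517] F [ 0.1  0.4 -2.2] T [-0.01  0.06  0.01] w mm 10.3 q [-0.41  0.06  2.01 -0.    1.07  1.03]
world d mm [-0.5 -0.1 -0.7] tool d mm [-0.5  0.1  0.7] tool rot deg [ 0.12 -0.15 -0.03]
0.002379042981675548
```

View pics/top1.png

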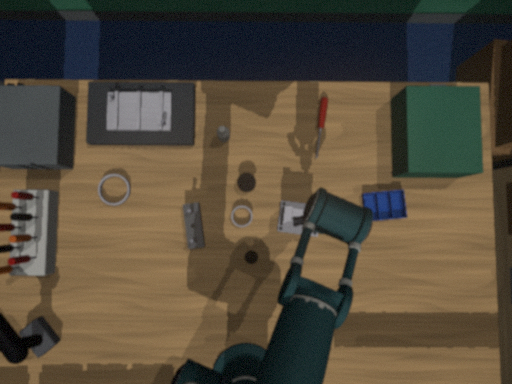

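View pics/s14.png

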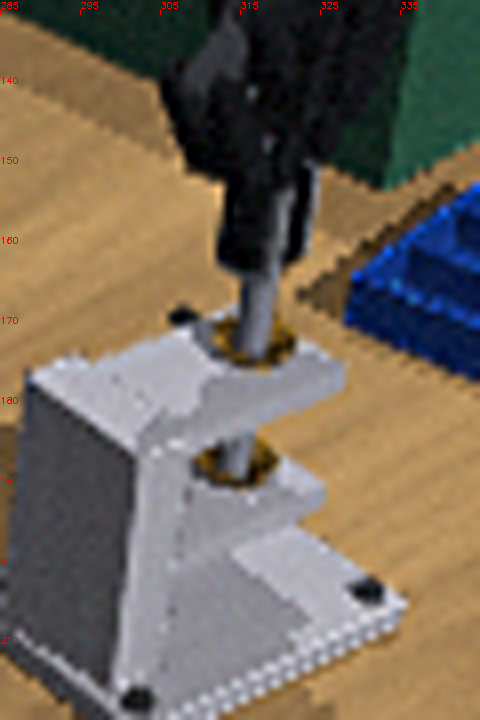

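The last pictures show the rod still, through both bushings, and every bystander where it was: ring (241,216), spool (246,182), cap (251,257), tray (384,205) and bottle (223,132). The joints are at rest. Handing in.

```bash
python3 -c "
from workcell import bot
print(bot.finish_job())"
```

```text
the job is handed in; nothing more can be done
None
```

I took the 160 mm rod from the block's middle hole and lowered it through the upper and then the lower bushing. I handed the job in at about 14.5 s, still gripping the rod with 60 N.

**Last checks before handing in:**
- **Rod position:** the side view shows it through both bushings, and the gripper is within 0.2° of upright.
- **Foot height:** about 29.5 mm by kinematics, against a target of 29 mm. The lower arm hides the foot in the pictures, so I could not confirm this by eye.
- **Forces and motion:** the side force at the wrist was below 0.5 N and the vertical reading of about -2 N is roughly the rod's weight. The joints were at rest.
- **Other things on the bench:** the other two rods and the bystanders look unmoved.

**Disagreement:** the top and side views put the bushing axis about 2 mm apart in y. I aimed between them, and the rod went in with at most about 1 N of side force.

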